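# Set the dish press with the outer coarse ring and lock it

## Robot

A 7-joint arm with a two-finger parallel gripper is mounted at the origin on a cart in front of the work surface, level with it; the furniture and walls round the work are solid. World frame = base frame: x ahead of the robot, y to its left, z up, the work surface at z = 0. Lengths are in m, angles in rad, forces in N, time in s.
With the tool pointing down it reaches from about 0.4 to 0.85 m from the base axis. Payload 4.5 kg.
Tool frame: the origin (TCP) lies at the very end of the fingers, on their centre line; the grasp point (between the pads) lies hold_point_z behind it (hold_point_z is the distance from the TCP to the grasp point, in m); z points along the fingers, y is the line along which they close (so a half turn about z gives the same grasp; the last joint's range is limited). The gripper opens to 85 mm and grips with 20 to 120 N. Pads are 22 mm wide; open, the fingers measure 114 mm over their backs; the gripper's body (76 mm by 85 mm) begins 54 mm behind the grasp point. The pads swing forward as they close: fully open they stand 13 mm farther back than shut.
Start: joints at [1.198, 0.689, -0.195, 1.565, 0.157, 0.902, -0.215], TCP at [0.247, -0.574, 0.231] pointing down, gripper open.
Joint ranges: [-3.01, 3.01], [-0.46, 2.08], [-1.47, 1.51], [0.13, 2.56], [-1, 4.14], [0.04, 2.09], [-2.66, 2.66]. Speed limits (rad/s): [2.57, 2.57, 3.14, 3.14, 3.14, 3.14, 3.14].

## Interface

Orientations are given as a 3x3 rotation matrix whose columns are the frame's x, y, z axes.
In Python, from bench import get_obs, grab_frame, camera_params, finish_job, hold_point_z gives the robot as it stands.
- The arm moves only by the tool move_arm, never from a script. Its argument "motion" is a list of rows, each a list of 7 numbers: the closure, from 0 (fully open) to 1 (shut), then the shift along the tool's x, y, z normalised to -1 to 1, where 1 is 400 mm, then the turn, a rotation vector about the tool's x, y, z normalised to -1 to 1, where 1 is pi/2 rad. A call has 1 to 20 rows; each row is the pose to reach, as a shift and turn from the pose commanded when the call began, along the tool's axes at that moment; what a row does not reach only later rows make up. A row lasts 1/10 s, in which the tool goes at most 50 mm and 8.59 degrees, less where a joint would pass 70% of its speed; a pose out of reach is approached as far as the arm can. A call with a number of a shift or a turn outside -1 to 1 is refused whole. A call with a gripper value outside its range is refused whole. The fingers move at their own pace and stop on an object; "newtons" is the grip in N (left out, the last holds). Time passes only in rows, so rows that repeat a pose let the fingers close. It gives the time, the measured TCP pose, the force, the opening and the grip force at its end, in the units of the state.
- get_obs(): the state, without advancing time (a new reading comes with each control period).
- grab_frame(name): name is "scene" or "top" or "wrist"; returns the picture (480x640x3 uint8, red, green, blue); there is no depth.
- camera_params(name): a dict with "camera_matrix" (3x3 intrinsics, pixels), "R" (3x3) and "t" (3): a world point X has camera coordinates R X + t. Camera axes: x right, y down, z forward; pixel columns grow to the right and rows downward; lengths in m; the calibration is good to about 2 mm. The wrist camera is an equidistant fisheye: a pixel r from the principal point sees the ray r / f radians off the axis. A picture is of the moment at which its call begins: read the wrist's pose just before it. camera_params takes no time and is no camera call; for the wrist camera it gives the pose at the moment of the call.
- finish_job(): hands the job in; it is judged then, once.
The state is a dict: "t": time; "q": joint angles; "qd": joint speeds; "joint_torque": joint torques, N m; "tcp_pos": TCP position; "orientation": TCP orientation; "wrist_force": force on the tool from outside, world axes, zero at the start; "wrist_torque": the same for the moment, N m; "opening": finger opening in m; "grasp_force": force on a finger pad.
Only numpy, scipy, OpenCV 4.12 (cv2) and the standard library are available. Lean on these libraries where they do the work, as an engineer would, in place of code of your own. Each camera call takes 0.05 s, during which the arm holds its last target. There are 200 camera calls.

## Task

Close the bench press on the dish: turn only its outer coarse ring clockwise until the spring-loaded rubber pad bears on the dish with about 12 newtons, feeling for the contact, and leave the smaller fine knob in the middle of the ring as it is set. Then swing the lock lever right over to lock the press, and let go. Do not overload the dish, and leave the things standing round the press where they are.

Things in the scene. Friction and masses are not known exactly. Their poses are not given: they have to be found in the camera images.
- press: bench press fixed to the worktop: grey base 147 x 84 x 12 mm, a column at its back end, an arm over the dish. Origin on the worktop under the press axis; z up, +x from axis to column (away from the robot), y to the left of that. Column and arm: 46 to 50 mm wide, top at z = 122 mm, x = -35 to +100 mm. The dish lies in a nest ring on the base under the axis
- ring_center (a point): centre of the outer coarse ring, on the upright press axis and at half the ring's height: black knurled ring, 52 mm across, 16 mm high, underside 126 mm and top 142 mm above the worktop (4 mm free below it)
- coarse_ring (a joint): angle of the coarse ring, rad: 0 at the start, grows clockwise seen from above, to 4.2 at most. Each rad lowers the carriage by 6 mm (rack drive). It stays where it is left: turning it free takes a steady 0.14 N m; each newton of pad force adds 0.006 N m (12 N: 0.21 N m in all)
- fine_knob (a joint): angle of the inner fine knob, rad, clockwise from above; already set, starts anywhere from -1 to 1; turns very easily (0.008 N m)
- fine_mark (a point): index mark on top of the inner fine knob, 13 mm from the axis: black knob 30 mm across that stands up out of the ring from 143 to 162 mm above the worktop
- carriage: aluminium block 44 x 40 x 12 mm under the arm, lowered by the coarse ring; origin at its centre. It carries a sleeve screwed in differently each time and in that the rubber pad (28 mm across, spring 5 N per mm, 6 mm stroke). The pad's free underside is 49.5 to 56 mm below the origin, not known beforehand: it starts 6 to 12.5 mm above the dish
- dish: white lidded culture dish, 62 mm across, 18 mm high over its flat lid, loose in the nest; origin at the centre of its underside, which is 12 mm above the worktop. It bears 25 N at most
- lock_lever (a joint): angle of the lock lever, rad: starts at 0 to 0.2 (open, pointing to the press's -y side, the right), grows counter-clockwise seen from above (tip moving to the press's +x, the back) to its stop at 1.25 (locked); stiff, 0.08 N m. Its upright pivot is on the column top at x = 78, y = 0 mm of the press
- lever_tip (a point): centre of the 17 mm ball at the end of the lock lever, 50 mm from its pivot, 134 mm above the worktop; the steel bar between is 9 mm wide and spans 128 to 140 mm above the worktop, its hub is 20 mm across and 22 mm high
- blower: dark rubber dust blower 107 mm long, lying some way left of the press; origin under its middle; leave alone
- buffer_bottle: small white bottle with a screw cap, 34 mm across, 65 mm high, standing left of the press; origin under its middle; leave alone
- forceps: steel forceps 129 mm long, lying left of the press; origin under their middle; leave alone
Things that resemble listed ones, but are neither listed nor needed, are in the scene too. Of the things shaped like the dish, the white one is meant.

How it is judged:
By the outcome, as a careful person would: the job done as asked, in the order asked, and still so for the second after the job is handed in, with the robot touching nothing.
It also fails if it takes over 72 s, if anything falls off the work surface, if the arm or the gripper's body presses on something with over 40 N, if the wrist force passes 120 N, or if a joint passes its speed limit or range.

## Working session

There is one attempt and no reset: what is moved stays moved. The work goes in short steps, Python scripts to look and compute and a tool call to move; the robot and the scene stay as the last step left them, time stands still between calls to the robot, and variables do not carry over. Pictures are saved under pics/ and viewed, at most 10 in all, crops included, and the job is handed in when it is done.

Besides the shell and the picture viewer there is one more tool, called after ">>>" by a JSON object that holds its "api" and its "payload". move_arm: Moves the arm, as the interface text tells. Its arguments: {"type":"object","properties":{"motion":{"type":"array"},"newtons":{"type":"number"}},"required":["motion"]}

```bash
mkdir -p pics; ls
python3 - <<'E'
from bench import *
import cv2,numpy as np
o=get_obs();print(o,hold_point_z)
for n in("scene","top"):
    p=camera_params(n);print(n,p)
    cv2.imwrite(f"pics/{n}0.png",grab_frame(n)[:,:,::-1])
E
```

```text
pics
{'t': 0.0, 'q': array([ 1.1978101 ,  0.68998748, -0.19450898,  1.56634903,  0.15727946,
        0.90245482, -0.21511004]), 'qd': array([ 0.00098624, -0.00029597,  0.0004001 , -0.00097579, -0.00081922,
        0.00121594, -0.00062941]), 'joint_torque': array([-6.16974171e-05, -5.39610207e+01, -1.26696412e+00, -1.58544159e+01,
        8.89155956e-03,  9.52895265e-03,  6.78041005e-06]), 'tcp_pos': array([ 0.24699304, -0.57343007,  0.23048038]), 'orientation': array([[ 9.18373983e-01,  3.95712721e-01, -8.18131102e-04],
       [ 3.95713551e-01, -9.18372571e-01,  1.61457317e-03],
       [-1.12442021e-04, -1.80652756e-03, -9.99998362e-01]]), 'wrist_force': array([-0.47291384,  0.71391478,  0.94302437]), 'wrist_torque': array([ 0.00601498,  0.01255638, -0.02536138]), 'grasp_force': 0.0, 'opening': 0.08573435025353278} 0.0187
scene {'camera_matrix': array([[450.97831225,   0.        , 321.18598757],
       [  0.        , 450.97831225, 242.50387376],
       [  0.        ,   0.        ,   1.        ]]), 'R': array([[-0.68222699, -0.73103894, -0.01218215],
       [-0.52975697,  0.505731  , -0.68087715],
       [ 0.5039086 , -0.45805919, -0.73229632]]), 't': array([0.24127503, 0.38229922, 0.63905045])}
top {'camera_matrix': array([[535.57320308,   0.        , 318.60381131],
       [  0.        , 535.57320308, 238.08177032],
       [  0.        ,   0.        ,   1.        ]]), 'R': array([[-0.01657006, -0.99936875,  0.03142515],
       [-0.98961843,  0.01190466, -0.14322587],
       [ 0.14276136, -0.03347217, -0.98919099]]), 't': array([-0.12357988,  0.51254575,  1.01402417])}
```

View pics/scene0.png

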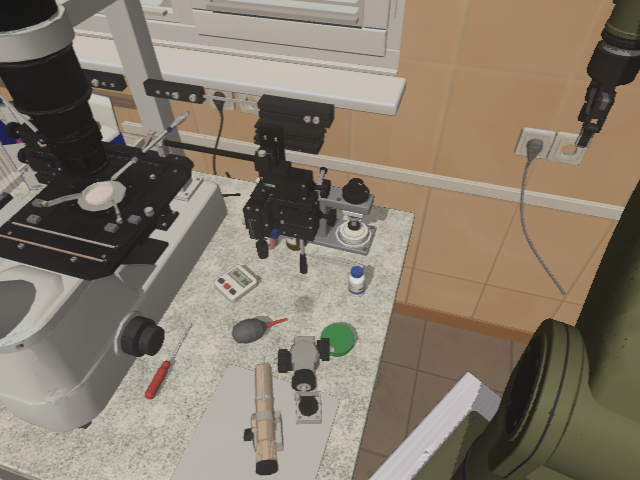

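View pics/top0.png

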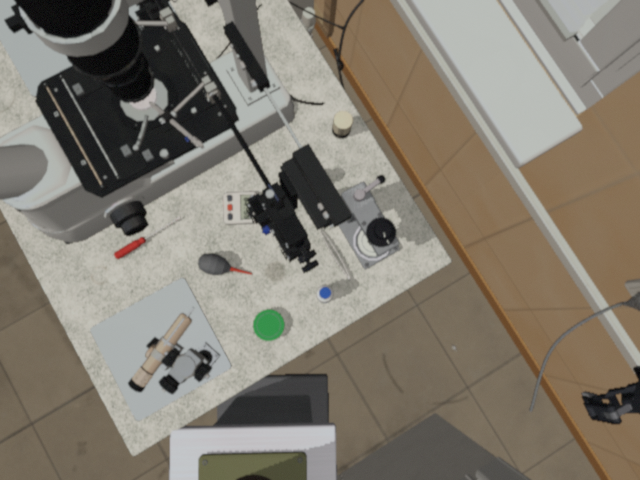

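The press stands at the table's right end: ring at top (380,232), scene (355,192); lever tip near top (381,180), scene (320,173). A black manipulator hangs close on its left side. I'll enlarge both views.

Run:
```python
import cv2,numpy as np
a=cv2.imread("pics/scene0.png")[155:265,290:400];b=cv2.imread("pics/top0.png")[165:275,310:420]
cv2.imwrite("pics/c1.png",np.hstack([cv2.resize(x,(400,400),interpolation=cv2.INTER_CUBIC) for x in(a,b)]))
```

```text
(no output)
```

View pics/c1.png

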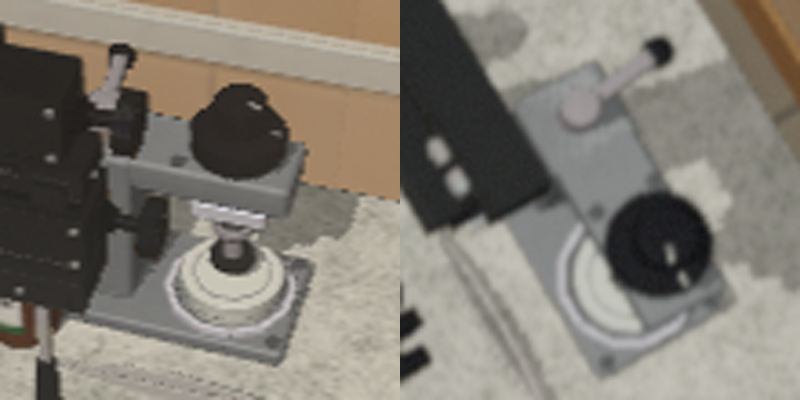

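Crop scale 3.64. In the scene view, the ring is at (356,193.5) and the ball at (323.5,169.5). In the top view, the ring is at (381.5,232.7), the ball at (380.7,178.8) and the hub at (359.5,194.7).

```bash
cat > h.py <<'E'
from bench import *
import cv2,numpy as np
def P(n): 
    p=camera_params(n); return p["camera_matrix"]@np.c_[p["R"],p["t"]]
def tri(a,b):
    X=cv2.triangulatePoints(P("scene"),P("top"),np.array(a,float),np.array(b,float))[:,0]; return X[:3]/X[3]
def onz(n,uv,z):
    p=camera_params(n);d=p["R"].T@np.linalg.solve(p["camera_matrix"],[*uv,1]);c=-p["R"].T@p["t"];return c+d*(z-c[2])/d[2]
E
python3 - <<'E'
from h import *
np.set_printoptions(precision=4,suppress=True)
print("ring",tri((356,193.5),(381.5,232.7)),"tip",tri((323.5,169.5),(380.7,178.8)))
r=onz("top",(381.5,232.7),.142)
print("ring top z.142",r,"scene",onz("scene",(356,191.5),.142))
h=onz("top",(359.5,194.7),.144);t=onz("top",(380.7,178.8),.134);print(h,t)
print(np.linalg.norm((h-r)[:2]),np.linalg.norm((t-h)[:2]))
ax=(h-r)[:2];print("yaw",np.arctan2(ax[1],ax[0]), "lever dir",np.arctan2(*(t-h)[1::-1]))
# base corners at z=.012 (top crop)
for u,v in((600,376),(735,298)):
    print(onz("top",(310+(u-400)/3.636,165+v/3.636),.012))
# manipulator parts: near corner of black box
print("blackbox", [onz("top",(310+(u-400)/3.636,165+v/3.636),z) for u,v,z in((548,185,.2),(548,185,.3))])
E
```

```text
ring [ 0.5057 -0.2406  0.1338] tip [ 0.6035 -0.242   0.1386]
ring top z.142 [ 0.5042 -0.2396  0.142 ] scene [ 0.5041 -0.2375  0.142 ]
[ 0.5732 -0.202   0.144 ] [ 0.6048 -0.2427  0.134 ]
0.07864527483066375 0.051478108795127944
yaw 0.49857187661810165 lever dir -0.9117198430721766
[ 0.452  -0.2239  0.012 ]
[ 0.4944 -0.3005  0.012 ]
blackbox [array([ 0.5244, -0.1799,  0.2   ]), array([ 0.5058, -0.1703,  0.3   ])]
```

Good: ring centre is about (0.505,-0.239,0.134), press yaw about 0.50 and lever angle about 0.16. All of this agrees with the text. Next I'll check clearance to the black manipulator.

Run:
```python
import cv2,numpy as np
a=cv2.imread("pics/scene0.png")[85:265,235:385];b=cv2.imread("pics/top0.png")[130:280,245:395]
cv2.imwrite("pics/c2.png",np.hstack([cv2.resize(a,(400,480),interpolation=cv2.INTER_CUBIC),cv2.resize(b,(400,480-80),interpolation=cv2.INTER_CUBIC).__class__(0) if 0 else cv2.copyMakeBorder(cv2.resize(b,(400,400),interpolation=cv2.INTER_CUBIC),0,80,0,0,0)]))
```

```text
(no output)
```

View pics/c2.png

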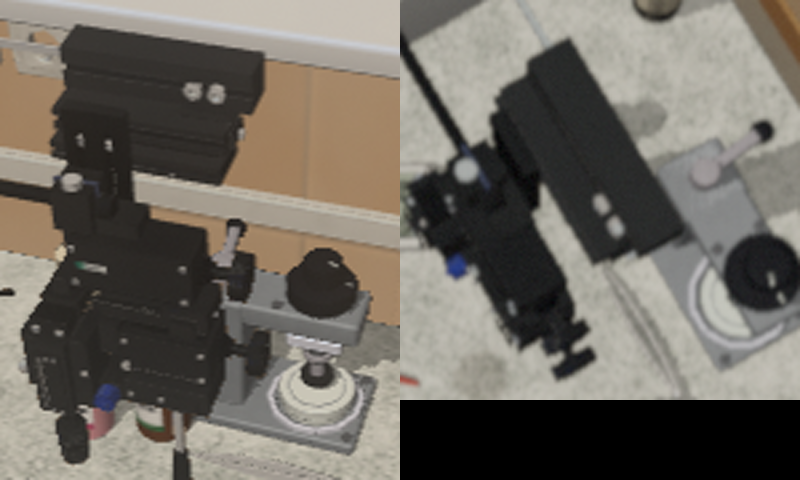

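The upper black box has its right-near corner at scene crop (264,52) and top crop (283,232). Its screws are at scene (193,91) and (216,94), and at top (200,202) and (215,226).

Run:
```python
from h import *
np.set_printoptions(precision=3,suppress=True)
S=lambda u,v:(235+u/2.667,85+v/2.667); T=lambda u,v:(245+u/2.667,130+v/2.667)
c=np.array([.505,-.239]);R=np.array([[np.cos(.5),-np.sin(.5)],[np.sin(.5),np.cos(.5)]])
for n,a,b in(("cornerR",(264,52),(283,232)),("screw1",(193,91),(200,202)),("screw2",(216,94),(215,226)),("corner2",(250,112),(198,262)),("cornerfarR",(65,45),(172,40)),("knobhi",(240,275),(185,358)),("lowtier",(222,183),(240,245))):
    X=tri(S(*a),T(*b));print(n,X,"press frame",R.T@(X[:2]-c))
```

```text
cornerR [ 0.492 -0.164  0.368] press frame [0.025 0.072]
screw1 [ 0.511 -0.123  0.352] press frame [0.061 0.099]
screw2 [ 0.498 -0.13   0.352] press frame [0.046 0.099]
corner2 [ 0.475 -0.125  0.355] press frame [0.028 0.115]
cornerfarR [ 0.602 -0.107  0.35 ] press frame [0.148 0.07 ]
knobhi [ 0.444 -0.111  0.261] press frame [0.007 0.142]
lowtier [ 0.503 -0.145  0.28 ] press frame [0.044 0.083]
```

Run:
```python
from h import *
np.set_printoptions(precision=3,suppress=True)
o=get_obs();p=camera_params("wrist");c=-p["R"].T@p["t"]
print("cam in tool",o["orientation"].T@(c-o["tcp_pos"]), (p["R"]@o["orientation"]).T,p["camera_matrix"])
cv2.imwrite("pics/w0.png",grab_frame("wrist")[:,:,::-1])
```

```text
cam in tool [ 0.075 -0.    -0.143] [[ 0.001 -0.955 -0.298]
 [ 1.     0.002 -0.001]
 [ 0.001 -0.298  0.955]] [[371.648   0.    316.859]
 [  0.    371.648 235.235]
 [  0.      0.      1.   ]]
```

View pics/w0.png

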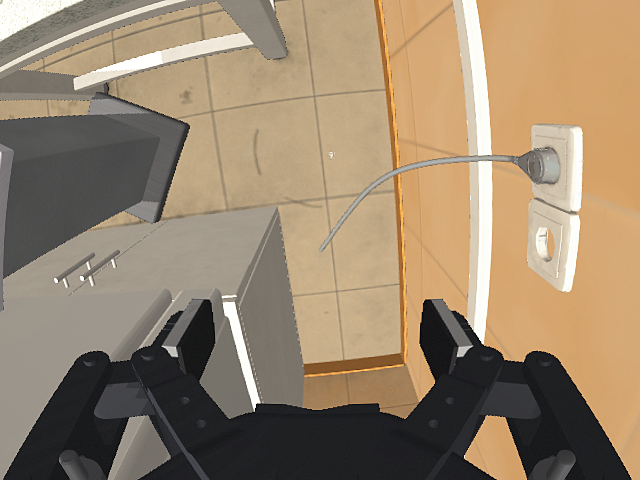

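The camera sits 75 mm out on the tool's +x side, so I keep that side away from the black box. I'll move above the ring.

>>> {"api": "move_arm", "payload": {"motion": [[0,0.46,-0.257,0.0,0,0,-0.1],[0,0.924,-0.5135,0.04,0,0,-0.1],[0,0.924,-0.5135,0.04,0,0,-0.1],[0,0.924,-0.5135,0.04,0,0,-0.1],[0,0.924,-0.5135,0.04,0,0,-0.1],[0,0.924,-0.5135,0.04,0,0,-0.1],[0,0.924,-0.5135,0.04,0,0,-0.1],[0,0.924,-0.5135,0.04,0,0,-0.1],[0,0.924,-0.5135,0.04,0,0,-0.1],[0,0.924,-0.5135,0.04,0,0,-0.1],[0,0.924,-0.5135,0.04,0,0,-0.1],[0,0.924,-0.5135,0.04,0,0,-0.1],[0,0.924,-0.5135,0.04,0,0,-0.1]]}}

```text
t: 1.45
tcp_pos: [0.5043, -0.241, 0.2153]
orientation: [[0.847, 0.532, -0.001], [0.532, -0.847, -0.001], [-0.001, 0.0, -1.0]]
wrist_force: [-0.4, -1.0, -0.0]
opening: 0.0857
grasp_force: 0.0
```

```bash
cat >> h.py <<'E'
def yaw(o): return np.arctan2(o["orientation"][1,0],o["orientation"][0,0])
def wproj(X):
    p=camera_params("wrist");K=p["camera_matrix"];v=p["R"]@X+p["t"];r=np.hypot(v[0],v[1]);th=np.arctan2(r,v[2])
    return K[:2,2]+K[0,0]*th*v[:2]/r
def wray(uv,z):
    p=camera_params("wrist");K=p["camera_matrix"];d=np.array(uv)-K[:2,2];r=np.hypot(*d);th=r/K[0,0]
    d=p["R"].T@np.array([*(np.sin(th)*d/r),np.cos(th)]);c=-p["R"].T@p["t"];return c+d*(z-c[2])/d[2]
E
python3 - <<'E'
from h import *
o=get_obs();print(o["t"],o["q"].round(3),o["tcp_pos"].round(4),yaw(o),o["wrist_force"].round(2),o["wrist_torque"].round(3))
print(wproj(np.array([.505,-.239,.142])),wproj(np.array([.505,-.239,.162])))
cv2.imwrite("pics/w1.png",grab_frame("wrist")[:,:,::-1])
E
```

```text
1.45 [ 0.476  0.623 -0.188  1.786  0.162  0.748 -0.806] [ 0.5043 -0.241   0.2153] 0.5607737951756382 [-0.44 -1.03 -0.04] [ 0.015 -0.021 -0.043]
[315.6132157  244.24414529] [315.4659013 255.6834175]
```

View pics/w1.png

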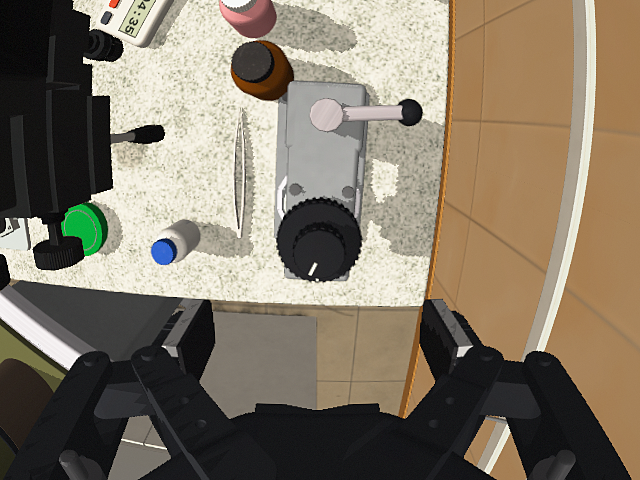

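The wrist view shows the ring at about (319,240) with the lever beyond it, hub at (327,114) and ball at (410,112). Clockwise lowers q7, which leaves about 1.8 rad per grip, so I'll use two grips. I'll refine the centre by segmentation.

Run:
```python
from h import *
from scipy.optimize import least_squares
g=cv2.cvtColor(cv2.imread("pics/w1.png"),cv2.COLOR_BGR2GRAY)
m=np.zeros_like(g);m[185:300,260:380]=(g[185:300,260:380]<62)
n,l,s,c=cv2.connectedComponentsWithStats(m);k=1+np.argmax(s[1:,4]);print(s[k])
m=(l==k).astype(np.uint8)
h=cv2.convexHull(max(cv2.findContours(m,0,1)[0],key=cv2.contourArea));a=np.linspace(0,2*np.pi,72,endpoint=False)
def mod(p):
    pts=[wproj(np.array([p[0]+r*np.cos(t),p[1]+r*np.sin(t),z])) for r,z in((.026,.142),(.026,.126),(.015,.162)) for t in a]
    q=np.zeros_like(m); return cv2.convexHull(np.array(pts,np.float32))
def iou(p):
    q=cv2.fillConvexPoly(np.zeros((1920,2560),np.uint8),np.round(mod(p)*4).astype(int),1)
    w=cv2.fillConvexPoly(np.zeros((1920,2560),np.uint8),np.round(h*4).astype(int),1)
    return (q!=w).sum()/16
from scipy.optimize import minimize
r=minimize(iou,[.505,-.239],method="Nelder-Mead",options=dict(initial_simplex=[[.505,-.239],[.51,-.239],[.505,-.234]],xatol=1e-4));print(r.x,r.fun,m.sum())
o=get_obs();R=o["orientation"];T=np.array([*r.x,.124])
d=R.T@(T-o["tcp_pos"]);print("tool delta mm",d*1e3,"norm",d/.4)
for n,uv,z in(("hub",(327,114),.144),("ball",(410,112),.134)):print(n,wray(uv,z))
```

```text
[ 276  197   86   85 5475]Traceback (most recent call last):
  File "<stdin>", line 16, in <module>
    res = _minimize_neldermead(fun, x0, args, callback, bounds=bounds,
                               **options)
    fxcc = func(xcc)
    fx = function(np.copy(x), *(wrapper_args + args))
  File "<stdin>", line 12, in iou
  File "<stdin>", line 9, in mod
  File "h.py", line 11, in wproj
    p=camera_params("wrist");K=p["camera_matrix"];v=p["R"]@X+p["t"];r=np.hypot(v[0],v[1]);th=np.arctan2(r,v[2])
ValueError: time passes only in moves, steps and waits
```

```bash
sed -i 's/^import cv2/import functools\ncamera_params=functools.lru_cache(camera_params)\nimport cv2/' h.py
cat > seg.py <<'E'
from h import *
from scipy.optimize import minimize
def ring(g,x0,win,th=62):
    y0,y1,xa,xb=win;m=np.zeros_like(g);m[y0:y1,xa:xb]=g[y0:y1,xa:xb]<th
    h=cv2.convexHull(max(cv2.findContours(m,0,1)[0],key=cv2.contourArea));a=np.linspace(0,2*np.pi,48,endpoint=False)
    fill=lambda q:cv2.fillConvexPoly(np.zeros((1920,2560),np.uint8),np.round(q*4).astype(int),1)
    w=fill(h)
    def f(p):
        pts=[wproj(np.array([p[0]+r*np.cos(t),p[1]+r*np.sin(t),z])) for r,z in((.026,.142),(.026,.126),(.015,.162)) for t in a]
        return (fill(cv2.convexHull(np.array(pts,np.float32)))!=w).sum()/16
    x0=np.array(x0);r=minimize(f,x0,method="Nelder-Mead",options=dict(initial_simplex=[x0,x0+[.005,0],x0+[0,.005]],xatol=1e-4,maxiter=50));return r.x,r.fun,w.sum()/16
E
python3 - <<'E'
from seg import *
o=get_obs();g=cv2.imread("pics/w1.png",0)
c,f,n=ring(g,[.505,-.239],(185,300,260,380));print(c,f,n)
R=o["orientation"];d=R.T@(np.array([*c,.124])-o["tcp_pos"]);print("tool delta mm",d*1e3,"norm",d/.4)
for n,uv,z in(("hub",(327,114),.144),("ball",(410,112),.134)):print(n,wray(uv,z))
E
```

```text
[ 0.50677358 -0.2400853 ] 92.875 5645.1875
tool delta mm [ 2.33321736  0.63503539 91.29944469] norm [0.00583304 0.00158759 0.22824861]
hub [ 0.5749295  -0.20248935  0.144     ]
ball [ 0.60438189 -0.24362952  0.134     ]
```

The fit is excellent: the centre is (0.5068,-0.2401). Descend and grip.

>>> {"api": "move_arm", "payload": {"motion": [[0,0.006,0.0015,0.1,0,0,0],[0,0.006,0.0015,0.17,0,0,0],[0,0.006,0.0015,0.21,0,0,0],[0,0.006,0.0015,0.228,0,0,0],[0,0.006,0.0015,0.228,0,0,0],[0,0.006,0.0015,0.228,0,0,0],[0.3,0.006,0.0015,0.228,0,0,0],[0.3,0.006,0.0015,0.228,0,0,0],[1,0.006,0.0015,0.228,0,0,0],[1,0.006,0.0015,0.228,0,0,0],[1,0.006,0.0015,0.228,0,0,0],[1,0.006,0.0015,0.228,0,0,0]], "newtons": 40}}

```text
t: 2.7
tcp_pos: [0.509, -0.2395, 0.1255]
orientation: [[0.845, 0.534, 0.003], [0.534, -0.845, -0.002], [0.001, 0.004, -1.0]]
wrist_force: [-0.2, -1.1, 5.8]
opening: 0.0503
grasp_force: 40.7
```

Run:
```python
from h import *
o=get_obs();print(o["t"],o["q"].round(3),o["tcp_pos"].round(4),yaw(o),o["wrist_force"].round(2),o["wrist_torque"].round(3))
cv2.imwrite("pics/w2.png",grab_frame("wrist")[:,:,::-1])
```

```text
2.7 [ 0.447  0.756 -0.152  1.855  0.206  0.541 -0.847] [ 0.509  -0.2395  0.1255] 0.5638930889411069 [-0.17 -1.11  5.76] [-0.37  -0.019  0.111]
```

View pics/w2.png

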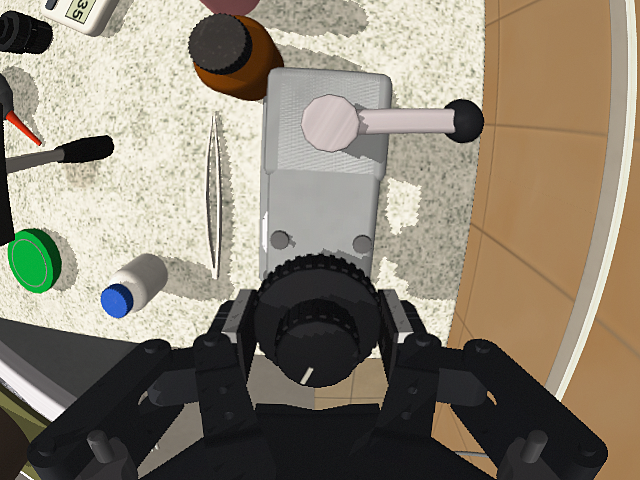

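The ring is gripped at its sides and the fine knob is free between the fingers (mark at (307,376)). No contact is possible before 1 rad, so I turn the first part now.

>>> {"api": "move_arm", "payload": {"motion": [[1,0,0,0,0,0,0.03],[1,0,0,0,0,0,0.06],[1,0,0,0,0,0,0.09],[1,0,0,0,0,0,0.12],[1,0,0,0,0,0,0.15],[1,0,0,0,0,0,0.18],[1,0,0,0,0,0,0.21],[1,0,0,0,0,0,0.24],[1,0,0,0,0,0,0.27],[1,0,0,0,0,0,0.3],[1,0,0,0,0,0,0.33],[1,0,0,0,0,0,0.36],[1,0,0,0,0,0,0.38],[1,0,0,0,0,0,0.4]]}}

```text
t: 4.15
tcp_pos: [0.5093, -0.2405, 0.1255]
orientation: [[0.998, -0.066, 0.004], [-0.066, -0.998, -0.003], [0.004, 0.003, -1.0]]
wrist_force: [1.5, -3.9, 6.1]
opening: 0.0504
grasp_force: 40.8
```

```bash
cat > st.py <<'E'
from h import *
o=get_obs();print(round(o["t"],2),"q7",o["q"][6].round(3),o["tcp_pos"].round(4),"yaw",round(yaw(o),4),o["wrist_force"].round(2),o["wrist_torque"].round(4),"tq7",o["joint_torque"][6].round(4),o["opening"].round(4))
E
python3 st.py
```

```text
Traceback (most recent call last):
  File "st.py", line 2, in <module>
    o=get_obs();print(round(o["t"],2),"q7",o["q"][6].round(3),o["tcp_pos"].round(4),"yaw",round(yaw(o),4),o["wrist_force"].round(2),o["wrist_torque"].round(4),"tq7",o["joint_torque"][6].round(4),o["opening"].round(4))
                                                                                                                                                                                                   ^^^^^^^^^^^^^^^^^^
AttributeError: 'float' object has no attribute 'round'
```

```bash
sed -i 's/o\["opening"\].round(4)/round(o["opening"],4)/' st.py; python3 st.py; python3 -c "
from h import *
cv2.imwrite('pics/w3.png',grab_frame('wrist')[:,:,::-1])"
```

```text
4.15 q7 -1.26 [ 0.5093 -0.2405  0.1255] yaw -0.0662 [ 1.47 -3.93  6.12] [-0.8722 -0.0957  0.1262] tq7 0.0697 0.0504
```

>>> {"api": "move_arm", "payload": {"motion": [[1,0,0,0,0,0,0.03],[1,0,0,0,0,0,0.06],[1,0,0,0,0,0,0.09],[1,0,0,0,0,0,0.12],[1,0,0,0,0,0,0.15],[1,0,0,0,0,0,0.18]]}}

```text
t: 4.8
tcp_pos: [0.5092, -0.2409, 0.1255]
orientation: [[0.939, -0.343, 0.004], [-0.343, -0.939, -0.004], [0.005, 0.002, -1.0]]
wrist_force: [-0.2, -4.9, 5.5]
opening: 0.0503
grasp_force: 40.8
```

```bash
python3 st.py
python3 - <<'E'
from h import *
w=grab_frame('wrist')[:,:,::-1];s=grab_frame('scene')[:,:,::-1];cv2.imwrite("pics/s4.png",s);cv2.imwrite("pics/w4.png",w)
z=lambda im,a,b,c,d:cv2.resize(im[a:b,c:d],(260,260),interpolation=cv2.INTER_CUBIC)
f=[cv2.imread(f"pics/{n}.png") for n in("w2","w3")]
r1=np.hstack([z(i,250,400,240,390) for i in(f[0],f[1],w)])
r2=np.hstack([z(i,195,255,325,385) for i in(cv2.imread("pics/scene0.png"),s)]+[z(s,155,265,290,400)])
cv2.imwrite("pics/c3.png",np.vstack([r1,r2]))
E
```

```text
4.8 q7 -1.443 [ 0.5092 -0.2409  0.1255] yaw -0.3499 [-0.22 -4.94  5.54] [-1.1125 -0.      0.1544] tq7 0.1752 0.0503
```

View pics/c3.png

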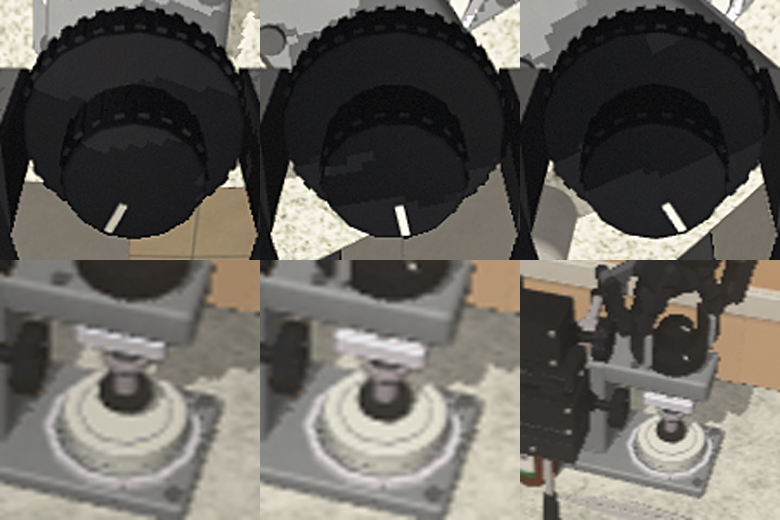

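The fine-knob mark stays put in the world while the ring turns, and the carriage is visibly lower. About 0.91 rad is done. I'll regrip for one uninterrupted feeling sweep.

>>> {"api": "move_arm", "payload": {"motion": [[0.1,0,0,0,0,0,0],[0.1,0,0,0,0,0,0],[0.1,0,0,0,0,0,0],[0.1,0,0,0,0,0,-0.07],[0.1,0,0,0,0,0,-0.14],[0.1,0,0,0,0,0,-0.21],[0.1,0,0,0,0,0,-0.28],[0.1,0,0,0,0,0,-0.35],[0.1,0,0,0,0,0,-0.42],[0.1,0,0,0,0,0,-0.49],[0.1,0,0,0,0,0,-0.56],[0.1,0,0,0,0,0,-0.6],[0.1,0,0,0,0,0,-0.6],[0.1,0,0,0,0,0,-0.6]]}}

```text
t: 6.3
tcp_pos: [0.5076, -0.2381, 0.1239]
orientation: [[0.829, 0.56, -0.0], [0.56, -0.829, 0.0], [-0.0, -0.001, -1.0]]
wrist_force: [0.4, -0.1, -0.1]
opening: 0.0772
grasp_force: 0.0
```

```bash
python3 st.py
python3 - <<'E'
from seg import *
g=cv2.cvtColor(grab_frame("wrist"),cv2.COLOR_RGB2GRAY);cv2.imwrite("pics/w5.png",g)
print(wproj(np.array([.507,-.24,.142])))
print(ring(g,[.507,-.24],(235,395,240,395)))
E
```

```text
6.3 q7 -0.828 [ 0.5076 -0.2381  0.1239] yaw 0.5939 [ 0.36 -0.06 -0.1 ] [ 0.0023 -0.0445 -0.0125] tq7 0.0242 0.0772
[321.00687825 327.40964844]
(array([ 0.50701132, -0.24032929]), np.float64(378.375), np.float64(13751.4375))
```

Ring centre confirmed at (0.507,-0.2402). Centre the tool and grip again.

>>> {"api": "move_arm", "payload": {"motion": [[0.1,-0.004,0.0035,0,0,0,0],[0.1,-0.004,0.0035,0,0,0,0],[1,-0.004,0.0035,0,0,0,0],[1,-0.004,0.0035,0,0,0,0],[1,-0.004,0.0035,0,0,0,0],[1,-0.004,0.0035,0,0,0,0],[1,-0.004,0.0035,0,0,0,0.02],[1,-0.004,0.0035,0,0,0,0.04],[1,-0.004,0.0035,0,0,0,0.06]]}}

```text
t: 7.25
tcp_pos: [0.5074, -0.2405, 0.1245]
orientation: [[0.878, 0.478, 0.0], [0.478, -0.878, -0.0], [0.0, 0.001, -1.0]]
wrist_force: [-1.9, 0.2, 5.3]
opening: 0.0504
grasp_force: 41.8
```

```bash
cat > tq.py <<'E'
from h import *
import json
L=[]
for i in range(5):
    o=get_obs();L.append([o["wrist_torque"][2],o["joint_torque"][6],yaw(o)]);
    if i<4: grab_frame("wrist")
L=np.array(L);print("t",round(o["t"],2),"yaw",L[:,2].round(4),"tz",L[:,0].round(4),"tq7",L[:,1].round(3),"F",o["wrist_force"].round(1),"tcp",o["tcp_pos"].round(4))
a=[-0.3499+0.914,0]
print("mean tz %.4f tq7 %.4f"%tuple(L[:,:2].mean(0)))
E
python3 tq.py
```

```text
t 7.45 yaw [0.4989 0.4976 0.4988 0.499  0.4991] tz [ 0.1862 -0.0122 -0.173  -0.1678 -0.1586] tq7 [ 0.085 -0.063  0.058  0.133  0.147] F [-1.1  0.4  5.5] tcp [ 0.5074 -0.2405  0.1245]
mean tz -0.0651 tq7 0.0720
```

>>> {"api": "move_arm", "payload": {"motion": [[1,0,0,0,0,0,0.02],[1,0,0,0,0,0,0.04],[1,0,0,0,0,0,0.06],[1,0,0,0,0,0,0.08]]}}

```text
t: 7.85
tcp_pos: [0.5074, -0.2405, 0.1245]
orientation: [[0.931, 0.365, 0.0], [0.365, -0.931, -0.0], [0.0, 0.001, -1.0]]
wrist_force: [-0.5, 0.4, 6.4]
opening: 0.0498
grasp_force: 41.9
```

```bash
python3 tq.py
```

```text
t 8.05 yaw [0.3733 0.372  0.3732 0.3734 0.3734] tz [ 0.0922 -0.0418 -0.1469 -0.132  -0.1096] tq7 [ 0.083 -0.063  0.059  0.133  0.147] F [-1.3  0.7  5.5] tcp [ 0.5074 -0.2405  0.1244]
mean tz -0.0676 tq7 0.0717
```

>>> {"api": "move_arm", "payload": {"motion": [[1,0,0,0,0,0,0.02],[1,0,0,0,0,0,0.04],[1,0,0,0,0,0,0.06],[1,0,0,0,0,0,0.08]]}}

```text
t: 8.45
tcp_pos: [0.5074, -0.2404, 0.1244]
orientation: [[0.969, 0.245, 0.0], [0.245, -0.969, -0.0], [0.0, 0.0, -1.0]]
wrist_force: [-2.1, -0.5, 6.3]
opening: 0.0502
grasp_force: 41.9
```

```bash
python3 tq.py
```

```text
t 8.65 yaw [0.2477 0.2464 0.2476 0.2478 0.2478] tz [ 0.1181 -0.0559 -0.0956 -0.1325 -0.156 ] tq7 [ 0.082 -0.063  0.059  0.133  0.147] F [-1.1  0.4  5.7] tcp [ 0.5074 -0.2405  0.1245]
mean tz -0.0644 tq7 0.0717
```

tq7 is repeatable to about 0.001, so it is the signal to use. I'll continue with identical steps.

>>> {"api": "move_arm", "payload": {"motion": [[1,0,0,0,0,0,0.02],[1,0,0,0,0,0,0.04],[1,0,0,0,0,0,0.06],[1,0,0,0,0,0,0.08]]}}

```text
t: 9.05
tcp_pos: [0.5074, -0.2404, 0.1245]
orientation: [[0.993, 0.122, 0.0], [0.122, -0.993, -0.0], [0.0, 0.0, -1.0]]
wrist_force: [-0.7, 0.2, 6.1]
opening: 0.0503
grasp_force: 41.9
```

```bash
python3 tq.py
```

```text
t 9.25 yaw [0.122  0.1207 0.1219 0.1221 0.1222] tz [ 0.0859 -0.0307 -0.0929 -0.1802 -0.134 ] tq7 [ 0.081 -0.063  0.06   0.134  0.147] F [-2.1  0.9  6.6] tcp [ 0.5073 -0.2404  0.1244]
mean tz -0.0704 tq7 0.0717
```

>>> {"api": "move_arm", "payload": {"motion": [[1,0,0,0,0,0,0.02],[1,0,0,0,0,0,0.04],[1,0,0,0,0,0,0.06],[1,0,0,0,0,0,0.08]]}}

```text
t: 9.65
tcp_pos: [0.5074, -0.2404, 0.1244]
orientation: [[1.0, -0.004, 0.0], [-0.004, -1.0, -0.0], [0.0, 0.0, -1.0]]
wrist_force: [-2.1, 0.3, 5.9]
opening: 0.0501
grasp_force: 41.9
```

```bash
python3 tq.py
```

```text
t 9.85 yaw [-0.0036 -0.0049 -0.0037 -0.0035 -0.0035] tz [ 0.1326 -0.0479 -0.2046 -0.1488 -0.1304] tq7 [ 0.08  -0.063  0.061  0.134  0.147] F [-1.2  0.4  6.1] tcp [ 0.5073 -0.2404  0.1244]
mean tz -0.0798 tq7 0.0717
```

```bash
sed -i 's/    if i<4: grab_frame("wrist")/    if i<4: f=grab_frame("scene")/; $a cv2.imwrite("pics\/sc_%.2f.png"%o["t"],f[:,:,::-1])' tq.py
python3 - <<'E'
from h import *
cv2.imwrite("pics/sc_9.86.png",grab_frame("scene")[:,:,::-1])
R=np.array([[np.cos(.503),-np.sin(.503)],[np.sin(.503),np.cos(.503)]])
pr=lambda X:(lambda v:v[:2]/v[2])(P("scene")@np.r_[X,1])
c=np.array([.507,-.2402])
for z in (.03,.036,.042,.085,.09): print(z,pr(np.r_[c,z]))
# vertical intensity profile at the pad's column
for n in("scene0","s4","sc_9.86"):
    g=cv2.imread(f"pics/{n}.png",0);print(n,g[200:246,351:356].mean(1).round(0).astype(int))
E
```

```text
0.03 [353.59658715 229.56531089]
0.036 [353.70846835 227.62376178]
0.042 [353.82135917 225.66469219]
0.085 [354.66121801 211.09006146]
0.09 [354.76253307 209.33187361]
scene0 [ 41  41  41  44 101 136 113 109 107 105 104 104 158 179 163 161 115  74
 113 140 119  79 109 109 108 102  54  50  51  47 125 196 196 197 196 196
 186 167 196 202 161 163 167 161 142 173]
s4 [ 43  42  43  45 113 152 126 121 120 118 116 114 124 192 226 199 182 182
 122  82 134 150 132  86 121 123 121  98  57  56  57  56 165 218 218 218
 207 187 218 222 180 182 187 181 158 194]
sc_9.86 [ 43  43  43  45 103 150 124 120 118 116 114 113 121 163 176 219 211 180
 179 148  82 117 158 131  86 114 122 120 112  56  55  56  53 155 216 216
 205 185 216 221 178 180 185 179 156 192]
```

Run:
```python
from h import *
p=camera_params("scene");C=-p["R"].T@p["t"];c=np.array([.507,-.2402]);u=C[:2]-c;u/=np.linalg.norm(u)
pr=lambda X:(lambda v:v[:2]/v[2])(P("scene")@np.r_[X,1])
for r,z in((.014,.03),(.014,.031),(.014,.036),(.031,.03),(.031,.012)):print(r,z,pr(np.r_[c+r*u,z]))
```

```text
0.014 0.03 [353.33086618 234.17654417]
0.014 0.031 [353.34942457 233.85448793]
0.014 0.036 [353.44263744 232.23690298]
0.031 0.03 [353.0011588  239.89817627]
0.031 0.012 [352.67238792 245.60355655]
```

>>> {"api": "move_arm", "payload": {"motion": [[1,0,0,0,0,0,0.02],[1,0,0,0,0,0,0.04],[1,0,0,0,0,0,0.06],[1,0,0,0,0,0,0.08]]}}

```text
t: 10.3
tcp_pos: [0.5074, -0.2404, 0.1245]
orientation: [[0.992, -0.129, 0.0], [-0.129, -0.992, -0.0], [0.0, 0.0, -1.0]]
wrist_force: [-0.7, 0.3, 5.3]
opening: 0.0499
grasp_force: 41.9
```

```bash
cat >> tq.py <<'E'
g=f.mean(2)
pp=g[:,351:356].mean(1);r=slice(227,237);q=pp[r];hi=216;lo=55;i=next(k for k in range(228,238) if pp[k]>190)-1
print("pad edge %.2f"%(i+(hi-pp[i])/(hi-lo)), pp[224:238].round(0).astype(int), "carr", pp[210:222].round(0).astype(int))
E
python3 tq.py
```

```text
t 10.5 yaw [-0.1292 -0.1305 -0.1293 -0.1291 -0.1292] tz [ 0.1628 -0.0322 -0.1466 -0.1327 -0.1158] tq7 [ 0.078 -0.065  0.059  0.132  0.145] F [-1.1  0.4  5.1] tcp [ 0.5073 -0.2404  0.1244]
mean tz -0.0529 tq7 0.0697
pad edge 233.63 [100  97 124 121 119  62  56  57  52 115 214 214 203 184] carr [115 113 123 164 173 213 223 184 181 168  84  95]
```

The pad edge is at row 233.6 and contact is expected near 234.3, so roughly 2 mm remain. Continue.

>>> {"api": "move_arm", "payload": {"motion": [[1,0,0,0,0,0,0.02],[1,0,0,0,0,0,0.04],[1,0,0,0,0,0,0.06],[1,0,0,0,0,0,0.08]]}}

```text
t: 10.9
tcp_pos: [0.5074, -0.2404, 0.1245]
orientation: [[0.968, -0.252, 0.0], [-0.252, -0.968, -0.0], [0.0, 0.0, -1.0]]
wrist_force: [-1.5, 1.0, 6.0]
opening: 0.0495
grasp_force: 41.9
```

```bash
python3 tq.py
```

```text
t 11.1 yaw [-0.2548 -0.2561 -0.2549 -0.2547 -0.2547] tz [ 0.1303  0.0279 -0.1416 -0.0914 -0.0947] tq7 [ 0.055 -0.085  0.037  0.11   0.123] F [-1.1  0.8  5.9] tcp [ 0.5074 -0.2403  0.1245]
mean tz -0.0339 tq7 0.0480
pad edge 233.62 [120  95 124 122 120  63  56  57  53 116 215 215 204 185] carr [115 113 124 165 168 204 229 192 182 185 102  93]
```

Contact felt: tq7 dropped 0.024 N m, which matches 0.006 N m per N at about 4 N. The pad edge has also stopped while the carriage moves on. Contact was at yaw about -0.118, so 12 N is at about -0.518.

>>> {"api": "move_arm", "payload": {"motion": [[1,0,0,0,0,0,0.02],[1,0,0,0,0,0,0.04],[1,0,0,0,0,0,0.06],[1,0,0,0,0,0,0.08]]}}

```text
t: 11.5
tcp_pos: [0.5074, -0.2403, 0.1244]
orientation: [[0.929, -0.371, 0.0], [-0.371, -0.929, -0.0], [0.0, 0.0, -1.0]]
wrist_force: [-1.1, 0.1, 5.9]
opening: 0.0497
grasp_force: 41.9
```

```bash
python3 tq.py
```

```text
t 11.7 yaw [-0.3803 -0.3816 -0.3804 -0.3802 -0.3802] tz [ 0.1567  0.0638 -0.1645 -0.1204 -0.1328] tq7 [ 0.033 -0.107  0.016  0.088  0.101] F [-0.3  0.6  5.8] tcp [ 0.5074 -0.2403  0.1244]
mean tz -0.0394 tq7 0.0262
pad edge 233.62 [132  87 124 122 120  67  56  57  53 117 215 215 205 185] carr [116 114 113 162 161 196 226 205 183 181 130  84]
```

>>> {"api": "move_arm", "payload": {"motion": [[1,0,0,0,0,0,0.03],[1,0,0,0,0,0,0.05],[1,0,0,0,0,0,0.07],[1,0,0,0,0,0,0.09]]}}

```text
t: 12.1
tcp_pos: [0.5074, -0.2403, 0.1244]
orientation: [[0.867, -0.498, 0.0], [-0.498, -0.867, -0.0], [0.0, -0.0, -1.0]]
wrist_force: [-1.1, 0.2, 6.7]
opening: 0.05
grasp_force: 41.9
```

```bash
python3 tq.py
```

```text
t 12.3 yaw [-0.5215 -0.5228 -0.5216 -0.5214 -0.5214] tz [ 0.2037  0.0169 -0.0791 -0.0828 -0.0803] tq7 [ 0.009 -0.132 -0.009  0.064  0.077] F [-0.6  1.1  6.3] tcp [ 0.5074 -0.2403  0.1245]
mean tz -0.0043 tq7 0.0016
pad edge 233.62 [133  87 125 123 120  67  57  57  53 117 215 216 205 186] carr [116 114 113 147 159 179 221 218 184 183 163  78]
```

Pad force is about 12 N (11.7 N from torque, 12.1 N from angle). Release and rise, then measure the lever and check the wall clearance.

>>> {"api": "move_arm", "payload": {"motion": [[0.1,0,0,0,0,0,0],[0.1,0,0,0,0,0,0],[0,0,0,0,0,0,0],[0,0,0,-0.05,0,0,0],[0,0,0,-0.1,0,0,0],[0,0,0,-0.15,0,0,0],[0,0,0,-0.19,0,0,0],[0,0,0,-0.19,0,0,0],[0,0,0,-0.19,0,0,0]]}}

```text
t: 13.2
tcp_pos: [0.5072, -0.2402, 0.1998]
orientation: [[0.868, -0.497, -0.0], [-0.497, -0.868, 0.0], [-0.0, -0.0, -1.0]]
wrist_force: [0.1, 0.1, 0.3]
opening: 0.0854
grasp_force: 0.0
```

```bash
python3 st.py
python3 - <<'E'
from h import *
np.set_printoptions(precision=4,suppress=True)
f=grab_frame("scene").mean(2);pp=f[:,351:356].mean(1);print("scene profile",pp[208:238].round(0).astype(int))
w=grab_frame("wrist")[:,:,::-1];cv2.imwrite("pics/w6.png",w)
print("ball pred",wproj(np.array([.604,-.2433,.134])),"hub",wproj(np.array([.5754,-.2026,.144])),"mark" )
R=np.array([[np.cos(.503),-np.sin(.503)],[np.sin(.503),np.cos(.503)]]);c=np.array([.507,-.2402])
for z in(0,-.4,-.75):
  for uv in((400,165),(452,245)):
    X=onz("top",uv,z);print("strip",z,X,R.T@(X[:2]-c))
E
```

```text
13.2 q7 -1.571 [ 0.5072 -0.2402  0.1998] yaw -0.52 [0.14 0.13 0.34] [ 0.0657 -0.0175  0.0286] tq7 -0.0037 0.0854
scene profile [117 115 114 112 111 143 156 175 217 214 180 179 160  77 117 157 130  85
 122 120 118  67  56  56  52 114 211 212 201 181]
ball pred [233.7615 104.7442] hub [195.9986 187.33  ] mark
strip 0 [ 0.6686 -0.305   0.    ] [ 0.1104 -0.1347]
strip 0 [ 0.4987 -0.4058  0.    ] [-0.0871 -0.1411]
strip -0.4 [ 0.7828 -0.3825 -0.4   ] [ 0.173  -0.2576]
strip -0.4 [ 0.5499 -0.5206 -0.4   ] [-0.0976 -0.2663]
strip -0.75 [ 0.8826 -0.4504 -0.75  ] [ 0.2278 -0.3652]
strip -0.75 [ 0.5947 -0.6211 -0.75  ] [-0.1068 -0.376 ]
```

View pics/w6.png

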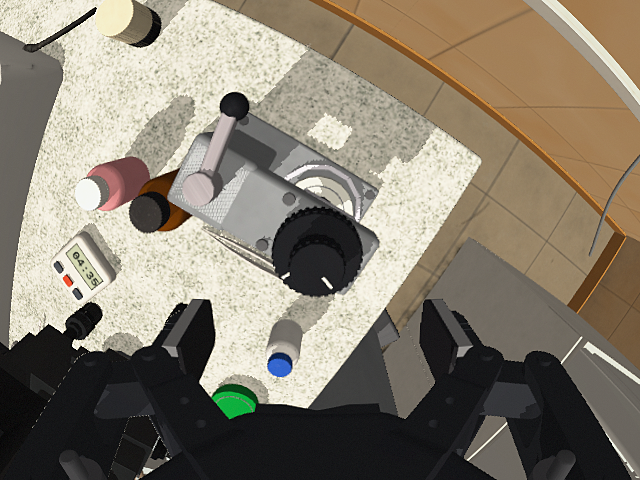

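The lever is open with its ball at (234,105), exactly as predicted, and the hub is at (200,187). The ring and both marks are clear. The brown bottle's cap at (150,212) stands near the column, so I check its height and position before swinging.

Run:
```python
from h import *
from scipy.optimize import least_squares
np.set_printoptions(precision=4,suppress=True)
o=get_obs();p=camera_params("wrist");Rt=o["orientation"];M=p["R"]@Rt;off=Rt.T@(-p["R"].T@p["t"]-o["tcp_pos"])
K=p["camera_matrix"]
def pj(X,tcp,R):
    v=M@(R.T@(X-tcp)-off);r=np.hypot(*v[:2]);return K[:2,2]+K[0,0]*np.arctan2(r,v[2])*v[:2]/r
V6=(o["tcp_pos"],Rt)
y=.5639;V2=(np.array([.509,-.2395,.1255]),np.array([[np.cos(y),np.sin(y),0],[np.sin(y),-np.cos(y),0],[0,0,-1]]))
R=np.array([[np.cos(.503),-np.sin(.503)],[np.sin(.503),np.cos(.503)]]);c=np.array([.507,-.2402])
for n,a,b in(("bottlecap",(150,212),(220,43)),("ball",(234,105),(462,121)),("hubtop",(200,187),(329,123))):
    s=least_squares(lambda X:np.r_[pj(X,*V6)-a,pj(X,*V2)-b],[.6,-.2,.1]);print(n,s.x,"press",R.T@(s.x[:2]-c),s.cost)
print(wray((234,105),.134),wray((200,187),.144))
```

```text
bottlecap [ 0.582  -0.1383  0.0882] press [0.1149 0.0531] 2.8217996017431073
ball [ 0.6037 -0.2437  0.1362] press [ 0.0831 -0.0497] 0.18047948710118147
hubtop [ 0.5749 -0.2036  0.1409] press [ 0.0771 -0.0006] 0.6019570605671695
[ 0.6038 -0.2433  0.134 ] [ 0.5743 -0.2047  0.144 ]
```

The bottle cap tops out at 88 mm, below the fingertips' level. Pivot is (0.575,-0.203), ball (0.6038,-0.2435). I'll move over the ball, descend, check, then grip.

>>> {"api": "move_arm", "payload": {"motion": [[0.3,0.1,-0.055,0,0,0,0.09],[0.3,0.2137,-0.1128,0,0,0,0.18],[0.3,0.2137,-0.1128,0,0,0,0.276],[0.3,0.2137,-0.1128,0,0,0,0.276],[0.3,0.2137,-0.1128,0.05,0,0,0.276],[0.3,0.2137,-0.1128,0.1,0,0,0.276],[0.3,0.2137,-0.1128,0.15,0,0,0.276],[0.3,0.2137,-0.1128,0.186,0,0,0.276],[0.3,0.2137,-0.1128,0.186,0,0,0.276],[0.3,0.2137,-0.1128,0.186,0,0,0.276]], "newtons": 25}}

```text
t: 14.3
tcp_pos: [0.6034, -0.2441, 0.1258]
orientation: [[0.579, -0.815, -0.0], [-0.815, -0.579, -0.0], [-0.0, 0.0, -1.0]]
wrist_force: [0.2, 0.0, 0.1]
opening: 0.06
grasp_force: 0.0
```

```bash
python3 st.py
```

```text
14.3 q7 -1.932 [ 0.6034 -0.2441  0.1258] yaw -0.953 [0.22 0.02 0.07] [-0.0299 -0.015   0.0056] tq7 0.015 0.06
```

>>> {"api": "move_arm", "payload": {"motion": [[1,0,0,0,0,0,0],[1,0,0,0,0,0,0],[1,0,0,0,0,0,0],[1,0,0,0,0,0,0],[1,0,0,0,0,0,0]], "newtons": 25}}

```text
t: 14.8
tcp_pos: [0.6045, -0.2439, 0.1265]
orientation: [[0.579, -0.815, 0.002], [-0.815, -0.579, -0.001], [0.001, -0.001, -1.0]]
wrist_force: [0.3, 1.3, 3.6]
opening: 0.0148
grasp_force: 24.4
```

The ball is gripped. Swing the lever along its arc.

>>> {"api": "move_arm", "payload": {"motion": [[1,-0.0006,-0.0125,0,0,0,-0.0637],[1,-0.0025,-0.0248,0,0,0,-0.1273],[1,-0.0056,-0.0369,0,0,0,-0.191],[1,-0.0099,-0.0487,0,0,0,-0.2546],[1,-0.0153,-0.0599,0,0,0,-0.3183],[1,-0.0218,-0.0706,0,0,0,-0.382],[1,-0.0294,-0.0805,0,0,0,-0.4456],[1,-0.0379,-0.0897,0,0,0,-0.5093],[1,-0.0473,-0.0979,0,0,0,-0.573],[1,-0.0575,-0.1052,0,0,0,-0.6366]]}}

```text
t: 15.8
tcp_pos: [0.6261, -0.2011, 0.1265]
orientation: [[0.999, 0.05, 0.003], [0.05, -0.999, -0.001], [0.003, 0.001, -1.0]]
wrist_force: [0.3, 0.3, 2.8]
opening: 0.0145
grasp_force: 24.4
```

```bash
python3 st.py
```

```text
15.8 q7 -1.269 [ 0.6261 -0.2011  0.1265] yaw 0.0502 [0.31 0.29 2.78] [-0.0483 -0.1855 -0.052 ] tq7 -0.6292 0.0145
```

>>> {"api": "move_arm", "payload": {"motion": [[1,-0.0006,-0.0125,0,0,0,-0.0637],[1,-0.0018,-0.0211,0,0,0,-0.108],[1,-0.003,-0.0273,0,0,0,-0.14],[1,-0.003,-0.0273,0,0,0,-0.14],[1,-0.003,-0.0273,0,0,0,-0.14]]}}

```text
t: 16.3
tcp_pos: [0.6246, -0.193, 0.1266]
orientation: [[0.965, 0.262, 0.004], [0.262, -0.965, -0.005], [0.003, 0.005, -1.0]]
wrist_force: [2.5, -4.4, 1.9]
opening: 0.0145
grasp_force: 24.5
```

```bash
python3 st.py
```

```text
16.3 q7 -1.125 [ 0.6246 -0.193   0.1266] yaw 0.2651 [ 2.48 -4.38  1.87] [-1.0883 -0.4532  0.0994] tq7 -0.0526 0.0145
```

The tangential reaction (4.4 N, against 1.6 N free) says the stop is reached at an angle of about 1.26. One small extra push will confirm it.

>>> {"api": "move_arm", "payload": {"motion": [[1,0,-0.005,0,0,0,0],[1,0,-0.008,0,0,0,0],[1,0,-0.008,0,0,0,0]]}}

```text
t: 16.6
tcp_pos: [0.6246, -0.1928, 0.1267]
orientation: [[0.965, 0.26, 0.006], [0.261, -0.965, -0.008], [0.004, 0.01, -1.0]]
wrist_force: [4.3, -8.9, -1.6]
opening: 0.0148
grasp_force: 24.5
```

```bash
python3 st.py
```

```text
16.6 q7 -1.129 [ 0.6246 -0.1928  0.1267] yaw 0.2636 [ 4.27 -8.86 -1.57] [-1.9032 -0.9404  0.0995] tq7 -0.0876 0.0148
```

It is at the stop: the force doubled with no motion. Let go, rise and check.

>>> {"api": "move_arm", "payload": {"motion": [[0.4,0,0.002,0,0,0,0],[0.4,0,0.002,0,0,0,0],[0.4,0,0.002,0,0,0,0],[0.4,0,0.002,-0.04,0,0,0],[0.4,0,0.002,-0.09,0,0,0],[0.4,-0.05,0.04,-0.15,0,0,0],[0.4,-0.12,0.1,-0.2,0,0,0],[0.4,-0.12,0.1,-0.2,0,0,0],[0.4,-0.12,0.1,-0.2,0,0,0]]}}

```text
t: 17.5
tcp_pos: [0.586, -0.2385, 0.2062]
orientation: [[0.965, 0.261, 0.0], [0.261, -0.965, -0.0], [0.0, 0.0, -1.0]]
wrist_force: [0.4, 0.5, -0.7]
opening: 0.0512
grasp_force: 0.0
```

```bash
python3 st.py
python3 - <<'E'
from h import *
w=grab_frame("wrist")[:,:,::-1];s=grab_frame("scene")[:,:,::-1]
print("pad profile",s[208:238,351:356].mean((1,2)).round(0).astype(int))
print("ball locked pred",wproj(np.array([.575+.05*np.cos(.182),-.203+.05*np.sin(.182),.134])),"hub",wproj(np.array([.575,-.203,.144])))
cv2.imwrite("pics/fin.png",np.hstack([cv2.resize(w,(400,300)),cv2.resize(s[130:280,230:430],(400,300))]))
E
```

```text
17.5 q7 -1.039 [ 0.586  -0.2385  0.2062] yaw 0.2646 [ 0.37  0.53 -0.72] [0.0448 0.0259 0.0222] tq7 0.0229 0.0512
pad profile [116 113 112 110 109 141 153 172 214 212 177 176 157  76 115 155 128  84
 120 118 116  65  55  55  52 112 208 208 198 178]
ball locked pred [264.83065488 170.72657508] hub [258.28489862 257.23588645]
```

View pics/fin.png

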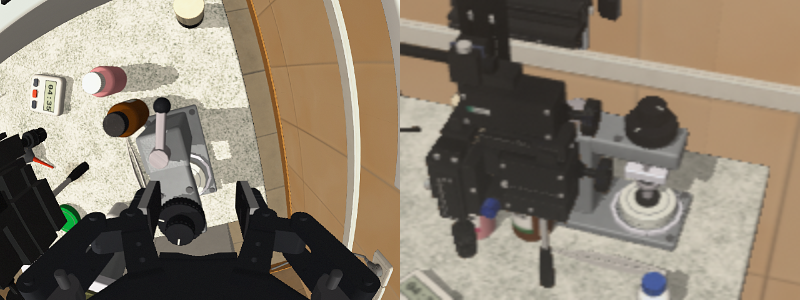

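The ball at (258,167) and hub at (254,254) match the locked direction. The pad and carriage profile is unchanged, and the surroundings are in place.

```bash
python3 -c "
from bench import finish_job
print(finish_job())"
```

```text
the job is handed in; nothing more can be done
None
```

The press is closed on the dish at about 12 N (my estimate from the torque rise and turn angle past contact), the fine knob was left untouched, the lever is locked at its stop and released, nothing around the press was moved, and the job is handed in at about 17.6 s.

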